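# Switch on the stirrer at its guarded isolator

## Robot

A 6-joint arm with a two-finger parallel gripper is mounted at the origin on the work surface. World frame = base frame: x ahead of the robot, y to its left, z up, the work surface at z = 0. Lengths are in m, angles in rad, forces in N, time in s.
With the tool pointing down it reaches from about 0.35 to 0.85 m from the base axis. Payload 8.1 kg.
Tool frame: the origin (TCP) lies at the very end of the fingers, on their centre line; the grasp point (between the pads) lies 19 mm behind it (robot.pinch_z is the distance from the TCP to the grasp point, in m); x points along the fingers, z is the direction in which the jaws open and shut, and the axes are right-handed (so a half turn about x gives the same grasp; the last joint's range is limited). The gripper opens to 93 mm and grips with 3 to 60 N. Pads are 15 mm wide; open, the fingers measure 128 mm over their backs; the gripper's body (75 mm by 188 mm) begins 65 mm behind the grasp point.
Start: joints at [-1.259, 0.13, 1.488, -0, 1.523, -0.085], TCP at [0.232, -0.553, 0.219] pointing down, gripper open.
Joint ranges: [-2.96, 2.96], [-0.89, 2.26], [0.02, 2.5], [-1.34, 4.48], [0, 2.73], [-2.66, 2.66]. Speed limits (rad/s): [2.39, 2.39, 2.79, 3.14, 3.14, 3.14].

## Interface

Orientations are given as a rotation vector (axis times angle).
In Python, from plant import robot, optics, ticket gives the robot as it stands.
- The arm moves only by the tool jog_arm, never from a script. Its argument "targets" is a list of rows, each a list of 7 numbers: the shift along the tool's x, y, z in cm, then the turn, a rotation vector about the tool's x, y, z in degrees, then the closure, from 0 (fully open) to 1 (shut). In form: [[dx, dy, dz, ax, ay, az, grip], ...]. A call has 1 to 5 rows; each row is the pose to reach, as a shift and turn from the pose measured when the call began, along the tool's axes at that moment; what a row does not reach only later rows make up. A row lasts 1/8 s, in which the tool goes at most 62.5 mm and 10.7 degrees, less where a joint would pass 70% of its speed; a pose out of reach is approached as far as the arm can. A call with a gripper value outside its range is refused whole. The fingers move at their own pace and stop on an object; "squeeze" is the grip in N (left out, the last holds). Time passes only in rows, so rows that repeat a pose let the fingers close. It gives the time, the measured TCP pose, the force and the opening at its end, in the units of the state.
- robot.read_state(): the state, without advancing time (a new reading comes with each control period).
- optics.read_camera(name): name is "side" or "top" or "wrist"; returns a dict with "frame" (420x560x3 uint8, red, green, blue), "vertical_fov" (degrees; the focal length in pixels is half the picture's height over the tangent of half this angle, whatever the lens; pixels are square), "cx", "cy" (the principal point, pixels), "R" (3x3) and "t" (3): a world point X has camera coordinates R X + t. Camera axes: x right, y down, z forward; pixel columns grow to the right and rows downward; lengths in m; the calibration is good to about 2 mm. A picture is of the moment at which its call begins. There is no depth.
- ticket.close_job(): hands the job in, once; it reports no verdict.
The state is a dict: "t": time; "q": joint angles; "dq": joint speeds; "joint_torque": joint torques, N m; "tool_pos": TCP position; "orientation": TCP orientation; "force": force on the tool from outside, world axes, zero at the start; "wrist_torque": the same for the moment, N m; "opening": finger opening in m.
Only numpy, scipy, OpenCV 4.12 (cv2) and the standard library are available. Lean on these libraries where they do the work, as an engineer would, in place of code of your own. Each camera call takes 0.05 s, during which the arm holds its last target.

## Task

Switch on the stirrer's supply at the grey isolator box: swing its spring-closed clear guard well up by the lip at its front, push the toggle underneath fully over to the side away from the robot, then let the guard drop shut again. Leave the stirrer, the bottle and the beaker where they stand.

Things in the scene. Friction and masses are not known exactly. Their poses are not given: they have to be found in the camera images.
- isolator: Grey enclosure fixed to the bench, 160 x 200 x 100 mm (x, y, z), origin at the centre of its underside; place and yaw vary. Its front (own -x side) faces the robot's right or partly towards the robot; own x runs from front to rear (hinge side), y roughly towards the robot, z up. Its flat deck, 100 mm above the bench, carries the toggle and over it the guard: a clear hood, open below and behind.
- guard_hinge (a point): Fixed point in the middle of the guard's hinge line, 45 mm behind the enclosure's centre and 102 mm above the bench. The hinge line runs along the box's y. Axes as the isolator's. The hood reaches 120 mm forward from here (lip not counted), is 164 mm wide and 76 mm high, walls 4 mm, about 0.25 kg.
- guard (a joint): Guard angle: 0 = shut, grows as its front swings up and back, stops at 1.75 rad. A damped spring closes it from any angle: it takes 2 to 4 N upward at the lip, does not stay open by itself, and must rest on something (such as the fingers) while the toggle is flipped. Once free it falls shut in about 2 s.
- guard_lip (a point): Front edge of the guard's lip, underside, mid-width; moves with the guard. The lip is a grey plate 144 mm wide, 8 mm thick at the foot of the hood's front wall, from 116 to 157 mm in front of the hinge line. Shut, its last 32 mm overhang the enclosure's front, 102 mm above the bench, free below: fingertips pointing to the rear and down can go under and lift. Axes: x from lip to hinge, y along it.
- toggle (a joint): Toggle angle: 0 = off (leaning 0.35 rad to the box's +y side, towards the robot), 0.7 = on (leaning 0.35 rad to -y, away from the robot). It stays where it is left, so push it right to its stop. Pivot at deck height, 100 mm above the bench, 40 mm in front of the enclosure's centre (85 mm in front of the hinge), mid-width, axis along the box's x. 2 to 3 N at the tip moves it.
- toggle_tip (a point): Tip of the toggle, a flat steel bat 24 mm wide (box x), 12 mm thick (box y), 62 mm from pivot to this point. Moves with the toggle.
- stirrer: Bystander: blue hotplate stirrer with a round brown vial block on it, 250 x 160 x 160 mm, about 3 kg, loose. Origin under its centre.
- reagent: Bystander: amber bottle, 72 mm across, 160 mm tall, loose. Origin at the centre of its underside.
- beaker: Bystander: glass beaker, 84 mm across, 110 mm tall, loose. Origin at the centre of its underside.

How it is judged:
By the outcome, as a careful person would: the job done as asked, in the order asked, and still so for the second after the job is handed in, with the robot touching nothing.
It also fails if it takes over 42 s, if anything falls off the work surface, if the arm or the gripper's body presses on something with over 40 N, if the wrist force passes 120 N, or if a joint passes its speed limit or range.

## Working session

There is one attempt and no reset: what is moved stays moved. The work goes in short steps, Python scripts to look and compute and a tool call to move; the robot and the scene stay as the last step left them, time stands still between calls to the robot, and variables do not carry over. Pictures are saved under pics/ and viewed, and the job is handed in when it is done.

Besides the shell and the picture viewer there is one more tool, called as name([rows], argument=value, ...), one row to a line, values as JSON. jog_arm: Moves the arm, as the interface text tells. Its arguments: {"type":"object","properties":{"targets":{"type":"array"},"squeeze":{"type":"number"}},"required":["targets"]}

```bash
mkdir -p pics; ls; python3 - <<'E'
from plant import robot, optics, ticket
import cv2,numpy as np
s=robot.read_state()
print(s['t'],s['tool_pos'],s['orientation'],s['opening'],s['force'])
for n in ['side','top','wrist']:
    c=optics.read_camera(n)
    cv2.imwrite(f'pics/{n}0.png',c['frame'][:,:,::-1])
    np.savez(f'pics/{n}0.npz',**c)
    print(n,c['vertical_fov'],c['cx'],c['cy'],np.round(c['R'],3).tolist(),np.round(c['t'],3))
E
```

```text
pics
0.0 [ 0.23171607 -0.55281601  0.21759911] [ 0.91329081  1.37267792 -0.9113886 ] 0.09287552689388484 [ 0.50920757  0.87943991 -0.04482579]
side 54.188720240501404 277.8850882033399 206.66651833077736 [[-0.79, -0.613, 0.014], [-0.423, 0.528, -0.737], [0.445, -0.588, -0.676]] [0.465 0.264 0.924]
top 57.80311601723454 278.6546919908817 202.78208102140033 [[-0.013, -0.999, -0.033], [-0.982, 0.018, -0.186], [0.187, 0.03, -0.982]] [0.108 0.53  0.783]
wrist 59.86324776047014 277.70836213838396 207.89621016968744 [[0.386, -0.922, -0.001], [-0.885, -0.371, 0.282], [-0.261, -0.108, -0.959]] [-0.6   -0.033  0.39 ]
```

View pics/side0.png

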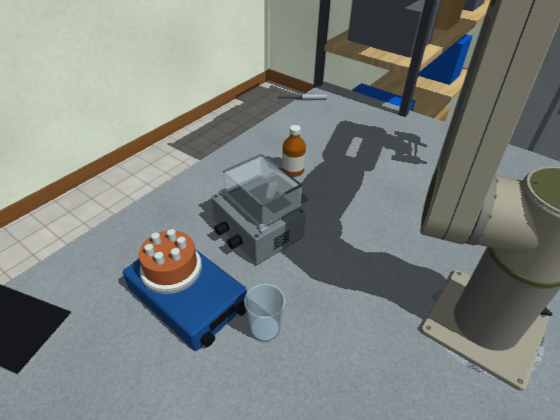

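View pics/top0.png

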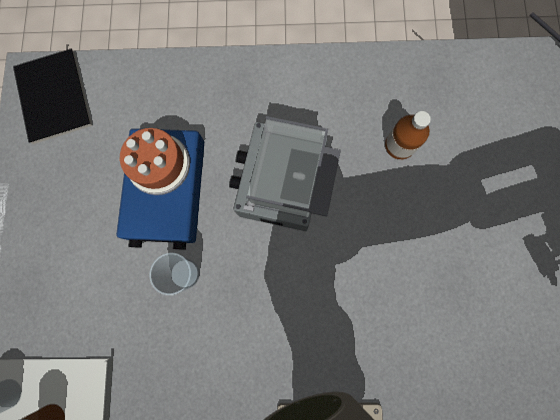

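View pics/wrist0.png

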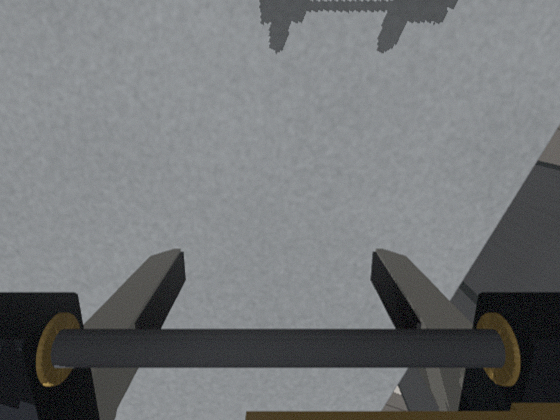

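```bash
python3 - <<'E'
import cv2
a=cv2.imread('pics/top0.png')[90:240,220:360];cv2.imwrite('pics/topc.png',cv2.resize(a,None,fx=4,fy=4,interpolation=cv2.INTER_CUBIC)[:600])
a=cv2.imread('pics/side0.png')[110:270,180:340];cv2.imwrite('pics/sidec.png',cv2.resize(a,None,fx=3.75,fy=3.75,interpolation=cv2.INTER_CUBIC))
E
```

```text
(no output)
```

View pics/topc.png

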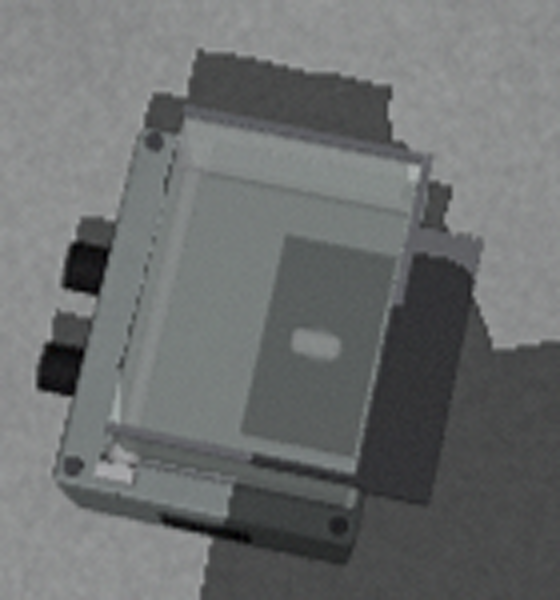

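View pics/sidec.png

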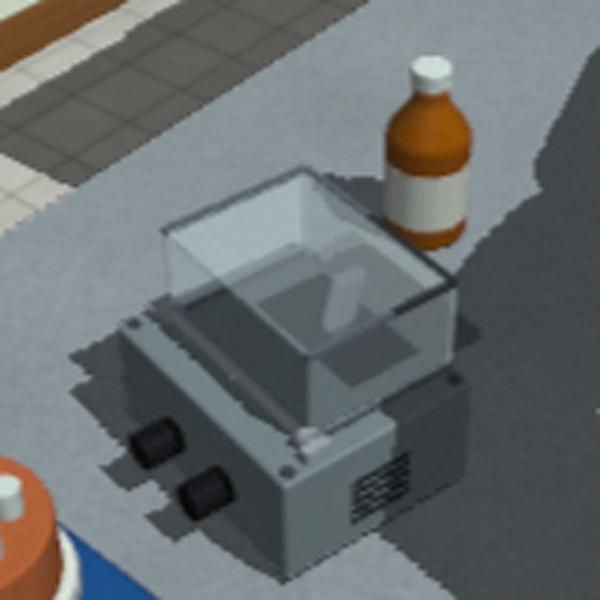

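```bash
cat > h.py <<'E'
import numpy as np
def proj(c,X):
    f=210/np.tan(np.radians(float(c['vertical_fov']))/2)
    p=np.asarray(X)@c['R'].T+c['t']
    return np.c_[f*p[:,0]/p[:,2]+c['cx'],f*p[:,1]/p[:,2]+c['cy']]
def w(b,P):
    P=np.asarray(P,float);c,s=np.cos(b[2]),np.sin(b[2])
    return np.c_[b[0]+c*P[:,0]-s*P[:,1],b[1]+s*P[:,0]+c*P[:,1],P[:,2]]
E
python3 - <<'E'
from h import *
from scipy.optimize import least_squares
T=np.load('pics/top0.npz');S=np.load('pics/side0.npz')
H=[[.045,-.082,.178],[-.075,-.082,.178],[-.075,.082,.178],[.045,.082,.178]]
PT=np.array(H+[[.08,.1,.1],[.08,-.1,.1],[-.112,-.072,.11],[-.112,.072,.11]])
uT=np.array([(188,110),(432,157),(355,478),(118,428),(57,475),(142,130),(482,240),(430,500)])/4+[220,90]
PS=np.array(H+[[.08,.1,.1],[.08,-.1,.1],[-.08,.1,.1]])
uS=np.array([(163,230),(305,168),(455,283),(308,355),(285,487),(120,322),(468,372)])/3.75+[180,110]
f=lambda b:np.r_[(proj(T,w(b,PT))-uT).ravel(),(proj(S,w(b,PS))-uS).ravel()]
r=least_squares(f,[.6,0,1.57],loss='soft_l1')
print(r.x,np.degrees(r.x[2]));print(np.round(f(r.x).reshape(-1,2),1))
np.save('box.npy',r.x)
b=r.x
for n,P in dict(lip=[-.112,0,.102],tog0=[-.04,.62*0+.062*np.sin(.35),.1+.062*np.cos(.35)],hinge=[.045,0,.102]).items():print(n,w(b,[P]))
# bystanders: pixel -> plane
def back(c,u,z):
    f=210/np.tan(np.radians(float(c['vertical_fov']))/2)
    d=c['R'].T@np.array([(u[0]-c['cx'])/f,(u[1]-c['cy'])/f,1]);o=-c['R'].T@c['t'];return o+d*(z-o[2])/d[2]
print('bottle top',back(T,(421,119),.16),'beaker',back(T,(170,273),0), back(T,(185,274),.11))
from scipy.spatial.transform import Rotation as Ro
from plant import robot
print(Ro.from_rotvec(robot.read_state()['orientation']).as_matrix().round(3))
E
```

```text
[0.5872554  0.09154631 1.33783931] 76.65254609691502
[[-0.1 -0.4]
 [-0.2 -0.1]
 [ 1.6  2.1]
 [-2.3  1. ]
 [-1.2  1.6]
 [-0.2 -1.5]
 [ 0.8 -0.7]
 [ 0.2  1.2]
 [-0.5 -1.3]
 [-0.5 -1.6]
 [ 0.2 -1.4]
 [ 0.1 -0.2]
 [-0.6 -0.8]
 [-1.7 -0.6]
 [ 1.2  1.4]]
lip [[ 0.56139957 -0.01742835  0.102     ]]
tog0 [[0.55733578 0.0575347  0.15824111]]
hinge [[0.59764391 0.13533077 0.102     ]]
bottle top [ 0.67317917 -0.1851401   0.16      ] beaker [0.3837328  0.35036663 0.        ] [0.3803971  0.28545632 0.11      ]
[[-0.     0.922  0.386]
 [ 0.001  0.386 -0.922]
 [-1.     0.    -0.001]]
```

```bash
cat >> h.py <<'E'
from scipy.spatial.transform import Rotation as Ro
b=np.load('box.npy')
def tool(beta):
    c,s=np.cos(b[2]),np.sin(b[2]);ox=np.array([c,s,0]);oy=np.array([-s,c,0]);B=np.radians(beta)
    x=np.sin(B)*ox-np.cos(B)*np.array([0,0,1]);z=-oy
    return np.c_[x,np.cross(z,x),z]
def own(p):
    c,s=np.cos(b[2]),np.sin(b[2]);d=np.asarray(p)-[b[0],b[1],0]
    return np.array([c*d[0]+s*d[1],-s*d[0]+c*d[1],d[2]])*1000
def rows(wps,grip=1):
    """wps: own mm x,y,z,beta"""
    from plant import robot
    st=robot.read_state();R=Ro.from_rotvec(st['orientation']).as_matrix();p=st['tool_pos']
    print('t',round(st['t'],2),'own',own(p).round(1),'beta',np.degrees(np.arctan2(R[:,0]@[np.cos(b[2]),np.sin(b[2]),0],-R[2,0])).round(1),'F',np.round(st['force'],1),'q',np.round(st['q'],2),'op',round(st['opening'],4))
    for W in wps:
        t=w(b,[np.array(W[:3])/1000])[0]
        d=R.T@(t-p)*100;rv=np.degrees(Ro.from_matrix(R.T@tool(W[3])).as_rotvec())
        print(W,[*d.round(1),*rv.round(1),grip])
def tip(th,s,beta,off=9):
    """own x,z of TCP with lip edge resting s mm up finger"""
    e=np.array([45-157*np.cos(th),102+157*np.sin(th)]);B=np.radians(beta)
    return e+s*np.array([np.sin(B),-np.cos(B)])-off*np.array([np.cos(B),np.sin(B)])
E
python3 -c "
from h import *
rows([(-230,60,200,0),(-230,60,200,20),(-230,60,120,45)])
for a in [(0,30,45),(.3,30,42),(.6,30,38),(.9,30,30),(1.2,30,20),(1.0,50,20),(.8,72,22)]: print(a,tip(*a).round())"
```

```text
t 0.15 own [-709.2  197.1  217.8] beta 0.1 F [-0.  -0.3  0.4] q [-1.26  0.13  1.49 -0.    1.52 -0.09] op 0.0931
(-230, 60, 200, 0) [np.float64(1.8), np.float64(39.3), np.float64(-30.6), np.float64(-53.9), np.float64(-0.1), np.float64(-0.0), 1]
(-230, 60, 200, 20) [np.float64(1.8), np.float64(39.3), np.float64(-30.6), np.float64(-53.4), np.float64(9.3), np.float64(18.5), 1]
(-230, 60, 120, 45) [np.float64(9.8), np.float64(39.3), np.float64(-30.6), np.float64(-51.1), np.float64(21.1), np.float64(41.5), 1]
(0, 30, 45) [-97.  74.]
(0.3, 30, 42) [-92. 120.]
(0.6, 30, 38) [-73. 161.]
(0.9, 30, 30) [-45. 195.]
(1.2, 30, 20) [-10. 217.]
(1.0, 50, 20) [-31. 184.]
(0.8, 72, 22) [-46. 144.]
```

jog_arm([
  [1.8,39,-30.5,-53.4,9.3,18.5,1],
  [1.8,39,-30.5,-53.4,9.3,18.5,1],
  [1.8,39,-30.5,-53.4,9.3,18.5,1],
  [1.8,39,-30.5,-53.4,9.3,18.5,1],
  [1.8,39,-30.5,-53.4,9.3,18.5,1],
], squeeze=10)

```text
t: 0.78
tool_pos: [0.3848, -0.279, 0.207]
orientation: [0.479, 1.504, 0.036]
force: [0.4, 0.1, -1.2]
opening: 0.0478
```

```bash
python3 -c "
from h import *
rows([(-220,55,130,30),(-180,55,90,45)])"
```

```text
t 0.78 own [-407.3  111.5  207. ] beta 19.0 F [ 0.4  0.1 -1.2] q [-0.94 -0.04  1.72  0.26  1.67 -0.66] op 0.0478
(-220, 55, 130, 30) [np.float64(13.4), np.float64(15.5), np.float64(4.7), np.float64(-2.9), np.float64(0.9), np.float64(11.0), 1]
(-180, 55, 90, 45) [np.float64(18.5), np.float64(18.0), np.float64(4.5), np.float64(-2.8), np.float64(1.2), np.float64(26.0), 1]
```

jog_arm([
  [13.4,15.5,4.7,-2.9,1,11,1],
  [13.4,15.5,4.7,-2.9,1,11,1],
  [13.4,15.5,4.7,-2.9,1,11,1],
  [13.4,15.5,4.7,-2.9,1,11,1],
  [18.5,18,4.6,-2.9,1.2,26,1],
])

```text
t: 1.4
tool_pos: [0.4971, -0.0707, 0.094]
orientation: [0.71, 1.403, 0.378]
force: [0.2, -1.1, -1.6]
opening: 0.0008
```

```bash
python3 -c "
from h import *
rows([(-170,55,60,45),(-140,55,50,45),(-97,55,55,45)])"
```

```text
t 1.4 own [-178.7   50.2   94. ] beta 40.6 F [ 0.2 -1.1 -1.6] q [-0.71  0.18  1.85  0.62  1.5  -0.66] op 0.0008
(-170, 55, 60, 45) [np.float64(3.1), np.float64(-1.5), np.float64(-0.5), np.float64(0.6), np.float64(0.3), np.float64(4.4), 1]
(-140, 55, 50, 45) [np.float64(5.9), np.float64(0.1), np.float64(-0.5), np.float64(0.6), np.float64(0.3), np.float64(4.4), 1]
(-97, 55, 55, 45) [np.float64(8.3), np.float64(3.7), np.float64(-0.5), np.float64(0.6), np.float64(0.3), np.float64(4.4), 1]
```

jog_arm([
  [3.1,-1.5,-0.5,0.6,0.3,4.4,1],
  [5.9,0,-0.5,0.6,0.3,4.4,1],
  [5.9,0,-0.5,0.6,0.3,4.4,1],
])

```text
t: 1.78
tool_pos: [0.4999, -0.0302, 0.0475]
orientation: [0.776, 1.389, 0.435]
force: [-1.0, -1.1, 0.4]
opening: 0.0005
```

```bash
cat > cam.py <<'E'
import sys,cv2,numpy as np
from h import *
from plant import robot,optics
def shot(n,tag,crop=None,k=1):
    c=optics.read_camera(n);a=c['frame'][:,:,::-1].copy()
    np.savez(f'pics/{n}{tag}.npz',**c)
    p=robot.read_state()['tool_pos'];u=proj(c,[p])[0]
    print(n,'tcp px',u.round(1))
    if crop: x0,x1,y0,y1=crop;a=cv2.resize(a[y0:y1,x0:x1],None,fx=k,fy=k,interpolation=cv2.INTER_CUBIC)
    return a
def both(tag):
    A=shot('side',tag,(170,350,60,285),2);B=shot('top',tag,(215,405,80,305),2)
    cv2.imwrite(f'pics/b{tag}.png',np.hstack([A,B]))
E
python3 -c "
from cam import *
both('1')
rows([(-97,55,55,45),(-97,55,72,45)])"
```

```text
side tcp px [310.4 206.4]
top tcp px [339.6 215.5]
t 1.88 own [-140.5   54.8   49.4] beta 45.0 F [ 0.3  0.2 -0.6] q [-0.68  0.27  1.89  0.7   1.44 -0.71] op 0.0006
(-97, 55, 55, 45) [np.float64(2.7), np.float64(3.5), np.float64(-0.0), np.float64(0.0), np.float64(-0.0), np.float64(0.0), 1]
(-97, 55, 72, 45) [np.float64(1.5), np.float64(4.7), np.float64(-0.0), np.float64(0.0), np.float64(-0.0), np.float64(0.0), 1]
```

View pics/b1.png

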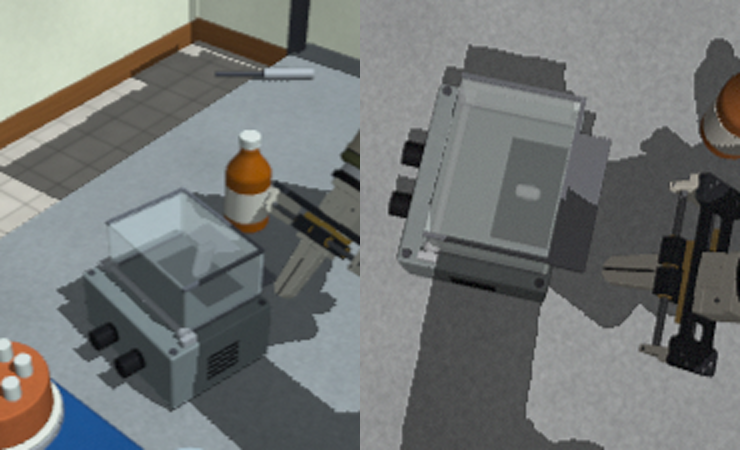

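jog_arm([
  [2.5,3.5,0.4,0,0,0,1],
  [1.5,4.5,0.4,0,0,0,1],
  [0.8,5.2,0.4,0,0,0,1],
  [0.8,5.2,0.4,0,0,0,1],
])

```text
t: 2.38
tool_pos: [0.516, 0.0062, 0.0816]
orientation: [0.771, 1.384, 0.432]
force: [0.9, -2.3, -2.5]
opening: 0.0006
```

```bash
python3 -c "
from h import *
rows([(*tip(t,30,B),)[:1]+(51,)+(*tip(t,30,B),)[1:]+(B,) for t,B in [(0,45),(.1,45),(.2,43),(.3,42),(.4,40),(.5,39)]])"
```

```text
t 2.38 own [-99.5  49.7  81.6] beta 44.9 F [ 0.9 -2.3 -2.5] q [-0.61  0.19  1.91  0.73  1.43 -0.63] op 0.0006
(np.float64(-97.1507575950825), 51, np.float64(74.42283553372465), 45) [np.float64(0.7), np.float64(-0.3), np.float64(-0.1), np.float64(0.1), np.float64(0.1), np.float64(0.1), 1]
(np.float64(-96.36641154373254), 51, np.float64(90.09668194727666), 45) [np.float64(-0.4), np.float64(0.8), np.float64(-0.1), np.float64(0.1), np.float64(0.1), np.float64(0.1), 1]
(np.float64(-94.99268523377252), 51, np.float64(105.11248864568701), 43) [np.float64(-1.3), np.float64(2.0), np.float64(-0.1), np.float64(0.1), np.float64(0.1), np.float64(-1.9), 1]
(np.float64(-91.60221403125095), 51, np.float64(120.08015222427876), 42) [np.float64(-2.2), np.float64(3.3), np.float64(-0.1), np.float64(0.1), np.float64(0.1), np.float64(-2.9), 1]
(np.float64(-87.21734775592759), 51, np.float64(134.37225796170992), 40) [np.float64(-2.9), np.float64(4.6), np.float64(-0.1), np.float64(0.1), np.float64(0.1), np.float64(-4.9), 1]
(np.float64(-80.89516413840614), 51, np.float64(148.2915471977022), 39) [np.float64(-3.4), np.float64(6.0), np.float64(-0.1), np.float64(0.1), np.float64(0.1), np.float64(-5.9), 1]
```

jog_arm([
  [-0.4,0.8,-0.1,0,0,0,1],
  [-1.3,2.0,-0.1,0,0,-1.9,1],
  [-2.2,3.3,-0.1,0,0,-2.9,1],
  [-2.9,4.6,-0.1,0,0,-4.9,1],
  [-3.4,6.0,-0.1,0,0,-5.9,1],
])

```text
t: 3.0
tool_pos: [0.5193, 0.0228, 0.1486]
orientation: [0.695, 1.416, 0.348]
force: [-0.8, -5.6, -0.6]
opening: 0.0002
```

```bash
python3 -c "
from cam import *
both('2')
rows([(*tip(t,s,B),)[:1]+(51,)+(*tip(t,s,B),)[1:]+(B,) for t,s,B in [(.6,30,37),(.7,30,35),(.8,30,33),(.9,30,30),(1,30,27)]])"
```

```text
side tcp px [294.4 184.9]
top tcp px [316.5 198.5]
t 3.1 own [-81.7  49.7 149.8] beta 38.9 F [ 0.7 -3.5 -0.9] q [-0.52  0.01  1.9   0.65  1.47 -0.44] op 0.0006
(np.float64(-73.71096043668368), 51, np.float64(161.27346781323337), 37) [np.float64(-0.4), np.float64(1.3), np.float64(-0.1), np.float64(0.2), np.float64(0.3), np.float64(-1.9), 1]
(np.float64(-65.24529871173424), 51, np.float64(173.40542764048834), 35) [np.float64(-0.8), np.float64(2.8), np.float64(-0.1), np.float64(0.2), np.float64(0.3), np.float64(-3.9), 1]
(np.float64(-55.59181742856297), 51, np.float64(184.56303791772712), 33) [np.float64(-1.1), np.float64(4.2), np.float64(-0.1), np.float64(0.2), np.float64(0.3), np.float64(-5.9), 1]
(np.float64(-45.38699365255425), 51, np.float64(194.50156269798174), 30) [np.float64(-1.2), np.float64(5.6), np.float64(-0.1), np.float64(0.2), np.float64(0.3), np.float64(-8.9), 1]
(np.float64(-34.22680574680685), 51, np.float64(203.2948343915328), 27) [np.float64(-1.2), np.float64(7.1), np.float64(-0.1), np.float64(0.2), np.float64(0.3), np.float64(-11.9), 1]
```

View pics/b2.png

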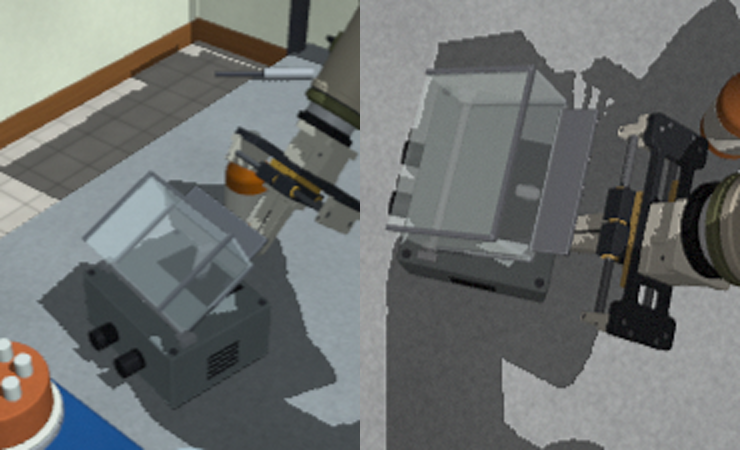

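jog_arm([
  [-0.4,1.3,-0.1,0.2,0.3,-1.9,1],
  [-0.8,2.8,-0.1,0.2,0.3,-3.9,1],
  [-1.1,4.2,-0.1,0.2,0.3,-5.9,1],
  [-1.2,5.6,-0.1,0.2,0.3,-8.9,1],
  [-1.2,7.1,-0.1,0.2,0.3,-11.9,1],
])

```text
t: 3.72
tool_pos: [0.5294, 0.0695, 0.2029]
orientation: [0.543, 1.478, 0.184]
force: [-0.4, -1.6, -2.7]
opening: 0.0003
```

```bash
python3 -c "
from h import *
rows([(*tip(t,s,B),)[:1]+(51,)+(*tip(t,s,B),)[1:]+(B,) for t,s,B in [(1.1,30,23),(1.2,30,20),(1.25,30,18)]])"
```

```text
t 3.73 own [-34.8  51.2 202.9] beta 26.9 F [-0.4 -1.6 -2.7] q [-0.3  -0.11  1.83  0.47  1.46 -0.12] op 0.0003
(np.float64(-22.777200890209382), 51, np.float64(210.7878297696687), 23) [np.float64(-0.2), np.float64(1.4), np.float64(0.0), np.float64(-0.1), np.float64(-0.0), np.float64(-3.9), 1]
(np.float64(-10.086796740140873), 51, np.float64(217.06117658334625), 20) [np.float64(-0.1), np.float64(2.8), np.float64(0.0), np.float64(-0.1), np.float64(-0.0), np.float64(-6.9), 1]
(np.float64(-3.794609711465144), 51, np.float64(219.6777368005979), 18) [np.float64(-0.1), np.float64(3.5), np.float64(0.0), np.float64(-0.1), np.float64(-0.0), np.float64(-8.9), 1]
```

jog_arm([
  [-0.2,1.4,0,0,0,-3.9,1],
  [-0.1,2.8,0,0,0,-6.9,1],
  [-0.1,2.8,0,0,0,-6.9,1],
  [-0.1,2.8,0,0,0,-6.9,1],
])

```text
t: 4.22
tool_pos: [0.5347, 0.0927, 0.2155]
orientation: [0.453, 1.507, 0.09]
force: [0.5, -1.7, 0.9]
opening: 0.0002
```

```bash
python3 -c "
from cam import *
both('3')
rows([(*tip(t,s,B),)[:1]+(52,)+(*tip(t,s,B),)[1:]+(B,) for t,s,B in [(1.15,37,20),(1.1,44,19),(1.05,50,18),(1.,56,18),(.95,61,18),(.9,66,18),(.85,69,18),(.8,72,18)]])"
```

```text
side tcp px [273.3 175.7]
top tcp px [279.7 183.9]
t 4.33 own [-11.3  51.4 215.4] beta 20.0 F [-1.1 -2.3 -0.4] q [-0.17 -0.11  1.78  0.35  1.46  0.03] op 0.0003
(np.float64(-14.935016502836143), 52, np.float64(207.45713036189215), 20) [np.float64(0.6), np.float64(-0.6), np.float64(-0.1), np.float64(-0.2), np.float64(-0.1), np.float64(0.0), 1]
(np.float64(-20.39925944809459), 52, np.float64(197.386624813161), 19) [np.float64(1.4), np.float64(-1.5), np.float64(-0.1), np.float64(-0.2), np.float64(-0.1), np.float64(-1.0), 1]
(np.float64(-26.227313446910138), 52, np.float64(187.85146765412844), 18) [np.float64(2.1), np.float64(-2.3), np.float64(-0.0), np.float64(-0.2), np.float64(-0.1), np.float64(-2.0), 1]
(np.float64(-31.082018982957273), 52, np.float64(178.07062675293662), 18) [np.float64(2.8), np.float64(-3.1), np.float64(-0.0), np.float64(-0.2), np.float64(-0.1), np.float64(-2.0), 1]
(np.float64(-36.033717035614316), 52, np.float64(168.91063380855277), 18) [np.float64(3.5), np.float64(-3.9), np.float64(-0.0), np.float64(-0.2), np.float64(-0.1), np.float64(-2.0), 1]
(np.float64(-40.757152036404165), 52, np.float64(159.43144178666023), 18) [np.float64(4.3), np.float64(-4.7), np.float64(-0.0), np.float64(-0.2), np.float64(-0.1), np.float64(-2.0), 1]
(np.float64(-45.85468993872722), 52, np.float64(151.54697103328584), 18) [np.float64(4.8), np.float64(-5.4), np.float64(-0.0), np.float64(-0.2), np.float64(-0.1), np.float64(-2.0), 1]
(np.float64(-50.69323841916514), 52, np.float64(143.3676841485995), 18) [np.float64(5.4), np.float64(-6.2), np.float64(-0.0), np.float64(-0.2), np.float64(-0.1), np.float64(-2.0), 1]
```

View pics/b3.png

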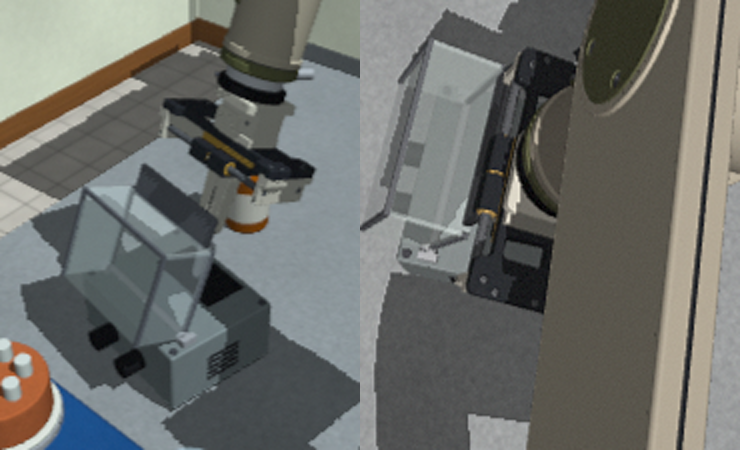

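```bash
python3 -c "
from h import *
for a in [(.8,74,24),(.8,74,26),(.85,74,24),(.78,74,26),(.75,74,26)]: print(a,tip(*a).round())
rows([(*tip(t,s,B),)[:1]+(52,)+(*tip(t,s,B),)[1:]+(B,) for t,s,B in [(1.12,40,20),(1.05,48,20),(.98,56,21),(.92,63,22),(.86,68,23)]])"
```

```text
(0.8, 74, 24) [-43. 143.]
(0.8, 74, 26) [-40. 144.]
(0.85, 74, 24) [-37. 149.]
(0.78, 74, 26) [-42. 142.]
(0.75, 74, 26) [-46. 139.]
t 4.33 own [-11.3  51.4 215.4] beta 20.0 F [-1.1 -2.3 -0.4] q [-0.17 -0.11  1.78  0.35  1.46  0.03] op 0.0003
(np.float64(-18.17857191949022), 52, np.float64(202.64988330034396), 20) [np.float64(1.0), np.float64(-1.1), np.float64(-0.1), np.float64(-0.2), np.float64(-0.1), np.float64(0.0), 1]
(np.float64(-25.158921226442203), 52, np.float64(190.00201933060603), 20) [np.float64(1.9), np.float64(-2.2), np.float64(-0.1), np.float64(-0.2), np.float64(-0.1), np.float64(0.0), 1]
(np.float64(-30.786158506234123), 52, np.float64(176.88227173748837), 21) [np.float64(3.0), np.float64(-3.1), np.float64(-0.0), np.float64(-0.2), np.float64(-0.1), np.float64(1.0), 1]
(np.float64(-34.85820389892229), 52, np.float64(165.12541216725865), 22) [np.float64(3.9), np.float64(-3.9), np.float64(-0.0), np.float64(-0.2), np.float64(-0.1), np.float64(2.0), 1]
(np.float64(-39.14750944555749), 52, np.float64(154.87037218338907), 23) [np.float64(4.7), np.float64(-4.7), np.float64(-0.0), np.float64(-0.2), np.float64(-0.1), np.float64(3.0), 1]
```

jog_arm([
  [1.0,-1.1,-0.2,0,0,0,1],
  [1.9,-2.2,-0.4,0,0,0,1],
  [3.0,-3.1,-0.4,0,0,1,1],
  [3.9,-3.9,-0.4,0,0,2,1],
  [4.7,-4.7,-0.4,0,0,3,1],
])

```text
t: 4.95
tool_pos: [0.5238, 0.0656, 0.1542]
orientation: [0.495, 1.496, 0.13]
force: [-0.5, -2.0, 0.5]
opening: 0.0008
```

```bash
python3 -c "
from cam import *
both('4')
rows([(*tip(t,s,B),)[:1]+(55,)+(*tip(t,s,B),)[1:]+(B,) for t,s,B in [(.83,71,23),(.8,74,24),(.78,74,25)]])"
```

```text
side tcp px [283.7 192.3]
top tcp px [294.8 197.1]
t 5.05 own [-40.3  56.4 153.2] beta 23.0 F [-0.7 -1.7 -3.2] q [-0.26 -0.08  1.88  0.41  1.38 -0.11] op 0.0003
(np.float64(-41.498127889522465), 55, np.float64(148.9828005127374), 23) [np.float64(0.3), np.float64(-0.3), np.float64(0.1), np.float64(-0.3), np.float64(-0.2), np.float64(-0.0), 1]
(np.float64(-42.50635089867916), 55, np.float64(143.3619126179904), 24) [np.float64(0.8), np.float64(-0.6), np.float64(0.1), np.float64(-0.4), np.float64(-0.2), np.float64(1.0), 1]
(np.float64(-43.49644418244563), 55, np.float64(141.54452821808601), 25) [np.float64(0.9), np.float64(-0.7), np.float64(0.1), np.float64(-0.4), np.float64(-0.2), np.float64(2.0), 1]
```

View pics/b4.png

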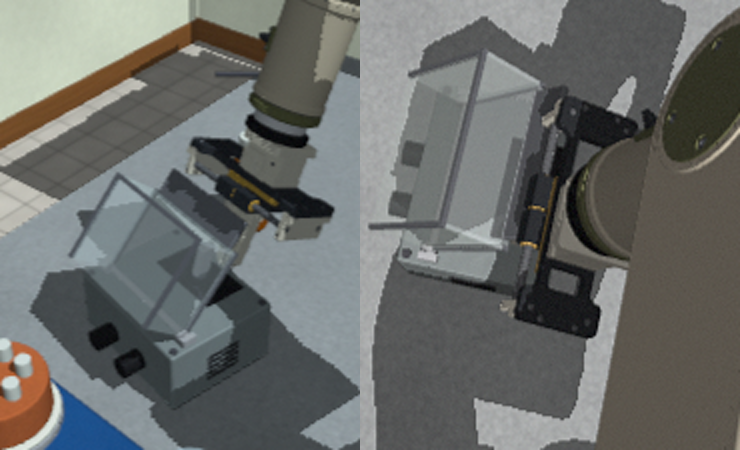

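jog_arm([
  [0.5,-0.4,0,0,0,0.5,1],
  [0.9,-0.7,0,0,0,1.5,1],
  [1.1,-0.7,0,0,0,2,1],
  [1.1,-0.7,0,0,0,2,1],
])

```text
t: 5.55
tool_pos: [0.5224, 0.0633, 0.1401]
orientation: [0.523, 1.49, 0.156]
force: [-0.5, -2.8, -1.6]
opening: 0.0004
```

```bash
python3 -c "
from cam import *
A=shot('side','5',(200,340,120,240),4);cv2.imwrite('pics/s5.png',A)
rows([(-43,y,139,25) for y in (40,25,10,5,0)])"
```

```text
side tcp px [284.1 195.8]
t 5.6 own [-42.3  56.6 140.2] beta 25.0 F [ 1.1 -1.4 -1.3] q [-0.29 -0.07  1.9   0.45  1.36 -0.16] op 0.0003
(-43, 40, 139, 25) [np.float64(0.1), np.float64(-0.1), np.float64(1.7), np.float64(-0.4), np.float64(-0.2), np.float64(-0.0), 1]
(-43, 25, 139, 25) [np.float64(0.1), np.float64(-0.1), np.float64(3.2), np.float64(-0.4), np.float64(-0.2), np.float64(-0.0), 1]
(-43, 10, 139, 25) [np.float64(0.1), np.float64(-0.1), np.float64(4.7), np.float64(-0.4), np.float64(-0.2), np.float64(-0.0), 1]
(-43, 5, 139, 25) [np.float64(0.1), np.float64(-0.1), np.float64(5.2), np.float64(-0.4), np.float64(-0.2), np.float64(-0.0), 1]
(-43, 0, 139, 25) [np.float64(0.1), np.float64(-0.1), np.float64(5.7), np.float64(-0.4), np.float64(-0.2), np.float64(-0.0), 1]
```

View pics/s5.png

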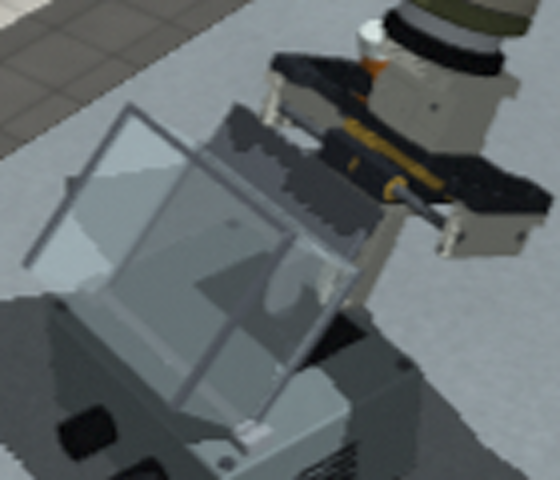

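jog_arm([
  [0.1,0,1.2,0,0,0,1],
  [0.1,0,2.2,0,0,0,1],
  [0.1,0,3.2,0,0,0,1],
  [0.1,0,4.0,0,0,0,1],
])

```text
t: 6.1
tool_pos: [0.5619, 0.0546, 0.139]
orientation: [0.522, 1.491, 0.157]
force: [-4.9, -2.0, 1.9]
opening: 0.0003
```

```bash
python3 -c "
from cam import *
A=shot('side','6',(200,340,120,240),4);cv2.imwrite('pics/s6.png',A)
rows([(-43,y,139,25) for y in (10,5,0,-5)])"
```

```text
side tcp px [273.7 187.8]
t 6.15 own [-41.9  15.5 139.1] beta 25.1 F [-2.2 -1.8 -1.1] q [-0.29  0.05  1.79  0.45  1.35 -0.16] op 0.0006
(-43, 10, 139, 25) [np.float64(-0.0), np.float64(-0.1), np.float64(0.5), np.float64(-0.4), np.float64(-0.2), np.float64(-0.1), 1]
(-43, 5, 139, 25) [np.float64(-0.0), np.float64(-0.1), np.float64(1.0), np.float64(-0.4), np.float64(-0.2), np.float64(-0.1), 1]
(-43, 0, 139, 25) [np.float64(-0.0), np.float64(-0.1), np.float64(1.5), np.float64(-0.4), np.float64(-0.2), np.float64(-0.1), 1]
(-43, -5, 139, 25) [np.float64(-0.0), np.float64(-0.1), np.float64(2.0), np.float64(-0.4), np.float64(-0.2), np.float64(-0.1), 1]
```

View pics/s6.png

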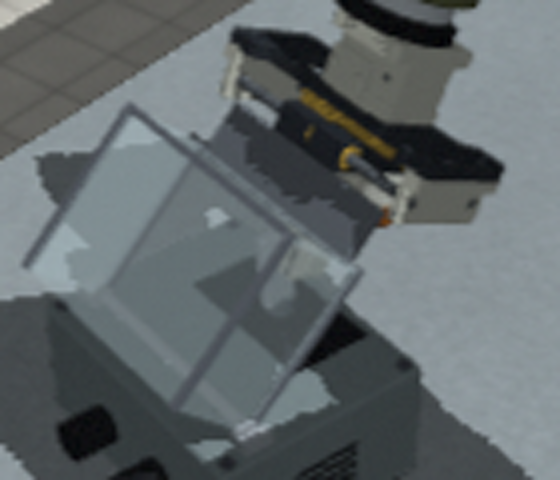

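jog_arm([
  [0,0,0.5,0,0,0,1],
  [0,0,1.0,0,0,0,1],
  [0,0,1.4,0,0,0,1],
])

```text
t: 6.52
tool_pos: [0.5731, 0.0521, 0.1378]
orientation: [0.523, 1.498, 0.159]
force: [-27.4, 0.0, 10.9]
opening: 0.0003
```

```bash
python3 -c "
from h import *
rows([(-43,y,139,25) for y in (0,-5,-10)])"
```

```text
t 6.53 own [-41.7   4.6 137.8] beta 25.1 F [-27.4   0.   10.9] q [-0.28  0.08  1.76  0.45  1.36 -0.15] op 0.0003
(-43, 0, 139, 25) [np.float64(-0.2), np.float64(-0.1), np.float64(0.5), np.float64(-0.4), np.float64(-0.7), np.float64(-0.1), 1]
(-43, -5, 139, 25) [np.float64(-0.2), np.float64(-0.1), np.float64(1.0), np.float64(-0.4), np.float64(-0.7), np.float64(-0.1), 1]
(-43, -10, 139, 25) [np.float64(-0.2), np.float64(-0.1), np.float64(1.5), np.float64(-0.4), np.float64(-0.7), np.float64(-0.1), 1]
```

```bash
python3 -c "
from cam import *
A=shot('side','7',(200,340,120,240),4);cv2.imwrite('pics/s7.png',A)
B=shot('wrist','7');cv2.imwrite('pics/w7.png',B)
c=np.load('pics/side7.npz')
for t in (0,.35,.7):
  a=.35-t; print(t,((proj(c,w(b,[[-.04,.062*np.sin(a),.1+.062*np.cos(a)]]))-[200,120])*4).round())
"
```

```text
side tcp px [271.1 186.1]
wrist tcp px [277.8 264.8]
0 [[299. 254.]]
0.35 [[278. 232.]]
0.7 [[257. 221.]]
```

View pics/s7.png

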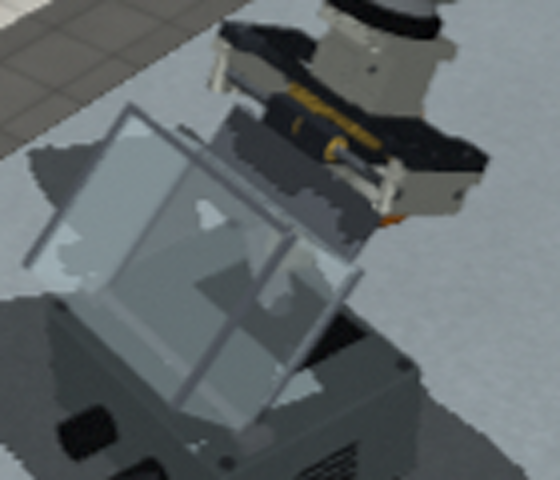

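View pics/w7.png

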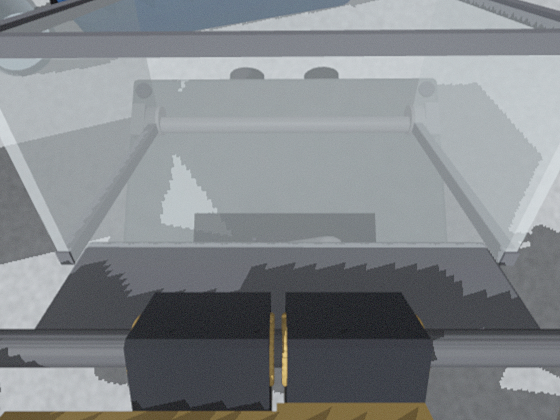

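```bash
python3 -c "
import cv2,numpy as np
o=[]
import numpy as np
for n in ('5','6','7'):
  a=np.load(f'pics/side{n}.npz')['frame'][165:210,245:300,::-1]
  a=cv2.normalize(a,None,0,255,cv2.NORM_MINMAX)
  o.append(cv2.resize(a,(264,216),interpolation=cv2.INTER_CUBIC))
cv2.imwrite('pics/z.png',np.hstack(o))
from h import *
c=np.load('pics/side7.npz')
for t in (0,.7):
  a=.35-t
  for h in (.02,.062): print(t,h,((proj(c,w(b,[[-.04,h*np.sin(a),.1+h*np.cos(a)]]))-[245,165])*4.8).round())
"
```

```text
0 0.02 [[125. 132.]]
0 0.062 [[142.  89.]]
0.7 0.02 [[110. 119.]]
0.7 0.062 [[93. 49.]]
```

View pics/z.png

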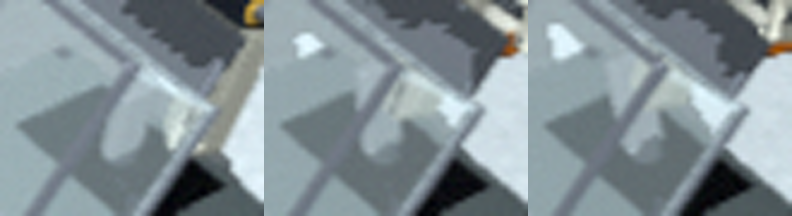

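jog_arm([
  [0,0,-1.2,0,0,0,1],
  [0,0,-2.6,0,0,0,1],
  [-0.6,-0.1,-3.2,0,0,0,1],
])

```text
t: 7.0
tool_pos: [0.5407, 0.0563, 0.1432]
orientation: [0.523, 1.498, 0.159]
force: [0.6, -0.6, -1.3]
opening: 0.0006
```

```bash
python3 -c "
from cam import *
A=shot('side','8',(200,340,120,240),4);cv2.imwrite('pics/s8.png',A)
rows([(-100,36,240,25),(-180,36,260,25)])"
```

```text
side tcp px [280.2 190.1]
t 7.05 own [-45.4  37.1 144.1] beta 25.1 F [-1.2 -1.8 -0.1] q [-0.29 -0.01  1.84  0.44  1.37 -0.16] op 0.0006
(-100, 36, 240, 25) [np.float64(-11.0), np.float64(-0.9), np.float64(-0.0), np.float64(-0.4), np.float64(-0.7), np.float64(-0.1), 1]
(-180, 36, 260, 25) [np.float64(-16.2), np.float64(-7.3), np.float64(-0.0), np.float64(-0.4), np.float64(-0.7), np.float64(-0.1), 1]
```

View pics/s8.png

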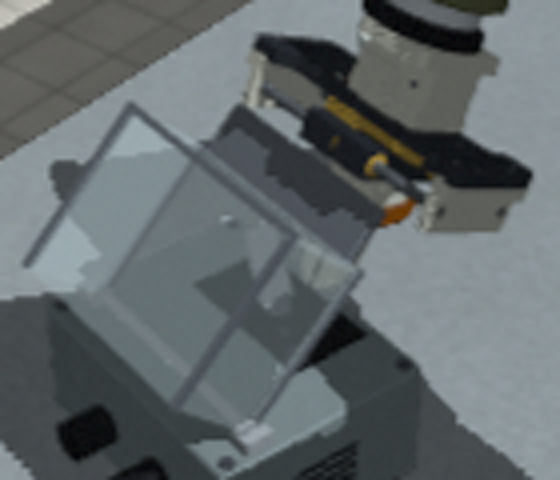

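jog_arm([
  [-4,-0.4,0,0,0,0,1],
  [-8,-1.2,0,0,0,0,1],
  [-11,-3,0,0,0,0,1],
  [-14,-6,0,0,0,0,1],
  [-16,-10,0,0,0,0,1],
])

```text
t: 7.68
tool_pos: [0.5062, -0.0998, 0.2492]
orientation: [0.52, 1.494, 0.159]
force: [0.1, -0.0, -0.9]
opening: 0.001
```

jog_arm([
  [-2,-4,0,0,0,0,1],
  [-2,-4,0,0,0,0,1],
  [-2,-4,0,0,0,0,1],
  [-2,-4,0,0,0,0,1],
  [-2,-4,0,0,0,0,1],
])

```text
t: 8.3
tool_pos: [0.4961, -0.1422, 0.2505]
orientation: [0.519, 1.494, 0.161]
force: [-0.4, -0.6, -0.6]
opening: 0.0007
```

jog_arm([
  [0,0,0,0,0,0,1],
  [0,0,0,0,0,0,1],
  [0,0,0,0,0,0,1],
  [0,0,0,0,0,0,1],
  [0,0,0,0,0,0,1],
])

```text
t: 8.93
tool_pos: [0.4961, -0.1423, 0.2504]
orientation: [0.519, 1.494, 0.161]
force: [0.1, 0.1, 0.0]
opening: 0.0002
```

jog_arm([
  [0,0,0,0,0,0,1],
  [0,0,0,0,0,0,1],
  [0,0,0,0,0,0,1],
  [0,0,0,0,0,0,1],
  [0,0,0,0,0,0,1],
])

```text
t: 9.55
tool_pos: [0.4961, -0.1423, 0.2504]
orientation: [0.519, 1.494, 0.161]
force: [0.1, 0.5, 0.3]
opening: 0.0003
```

jog_arm([
  [0,0,0,0,0,0,1],
  [0,0,0,0,0,0,1],
  [0,0,0,0,0,0,1],
  [0,0,0,0,0,0,1],
  [0,0,0,0,0,0,1],
])

```text
t: 10.18
tool_pos: [0.4961, -0.1423, 0.2505]
orientation: [0.519, 1.494, 0.161]
force: [0.7, -0.0, -0.2]
opening: 0.0005
```

```bash
python3 -c "
from cam import *
both('9')
A=shot('side','9',(200,340,120,240),4);cv2.imwrite('pics/s9.png',A)
c=np.load('pics/side9.npz')
for t in (0,.7):
  a=.35-t; print(t,((proj(c,w(b,[[-.04,.062*np.sin(a),.1+.062*np.cos(a)]]))-[200,120])*4).round())
rows([])"
```

```text
side tcp px [341.5 126.9]
top tcp px [422.  198.9]
side tcp px [341.5 126.9]
0 [[299. 254.]]
0.7 [[257. 221.]]
t 10.32 own [-248.6   34.7  250.5] beta 25.0 F [ 0.4  0.4 -0.7] q [-0.67 -0.    1.63  0.39  1.7  -0.42] op 0.0005
```

View pics/b9.png

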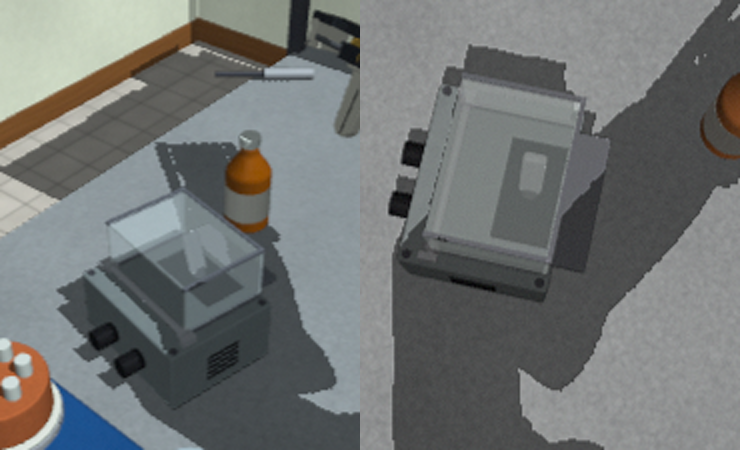

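View pics/s9.png

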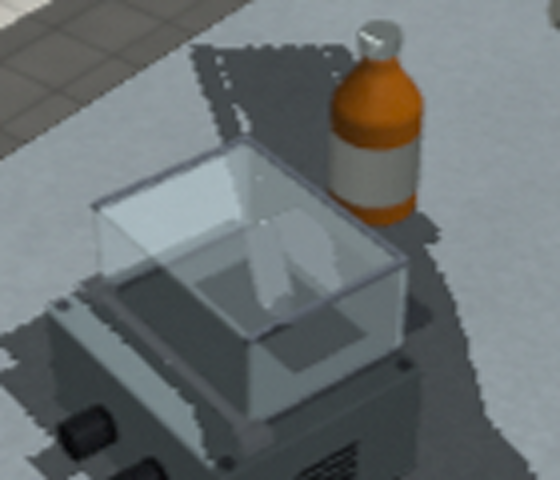

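```bash
python3 -c "
from cam import *
import cv2
for n in ('top','side'):
  c=np.load(f'pics/{n}9.npz');a=c['frame'][:,:,::-1].copy();d=np.load(f'pics/{n}0.npz')
  print(n,'t0/.6/.7',[((proj(c,w(b,[[-.04,.062*np.sin(.35-t),.1+.062*np.cos(.35-t)]]))-([[215,80]] if n=='top' else [[200,120]]))*(2 if n=='top' else 4)).round(1).tolist() for t in (0,.6,.7)])
a=np.load('pics/top9.npz')['frame'][140:200,270:330,::-1];b0=np.load('pics/top0.npz')['frame'][140:200,270:330,::-1]
cv2.imwrite('pics/t9.png',cv2.resize(np.hstack([b0,a]),None,fx=6,fy=6,interpolation=cv2.INTER_CUBIC))
c=np.load('pics/top9.npz')
print([((proj(c,w(b,[[-.04,.062*np.sin(.35-t),.1+.062*np.cos(.35-t)]]))-[[270,140]])*6).round(0).tolist() for t in (0,.6,.7)])
"
```

```text
top t0/.6/.7 [[[167.0, 198.1]], [[174.9, 161.8]], [[176.1, 156.7]]]
side t0/.6/.7 [[[298.6, 253.8]], [[263.0, 222.9]], [[257.4, 220.7]]]
[[[171.0, 234.0]], [[195.0, 126.0]], [[198.0, 110.0]]]
```

View pics/t9.png

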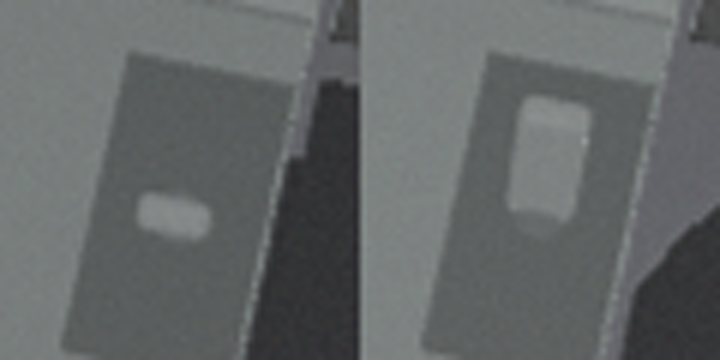

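```bash
python3 -c "
from h import *
import cv2
def bat(t):
  a=.35-t; o=[]
  for h in (0,.062):
    for x,y in ((-.012,-.006),(.012,-.006),(.012,.006),(-.012,.006)):
      o.append([-.04+x, h*np.sin(a)+y*np.cos(a), .1+h*np.cos(a)-y*np.sin(a)])
  return w(b,o)
out=[]
for n,tag,ts,x0,y0 in (('top','0',(0,),265,135),('top','9',(.6,),265,135),('top','9',(.7,),265,135),('side','0',(0,),245,150),('side','9',(.6,),245,150),('side','9',(.7,),245,150)):
  c=np.load(f'pics/{n}{tag}.npz');k=6 if 1 else 1
  a=cv2.resize(c['frame'][y0:y0+44,x0:x0+44,::-1] if 0 else c['frame'][y0:y0+45,x0:x0+44,::-1],None,fx=6,fy=6,interpolation=cv2.INTER_CUBIC)
  a=cv2.convertScaleAbs(a,alpha=1.3)
  for t in ts:
    u=((proj(c,bat(t))-[x0,y0]+.5)*6).astype(int)
    cv2.polylines(a,[u[4:]],True,(0,0,255),1)
    for i in range(4): cv2.line(a,tuple(map(int,u[i])),tuple(map(int,u[i+4])),(0,255,0),1)
  out.append(a)
cv2.imwrite('pics/ov.png',np.vstack([np.hstack(out[:3]),np.hstack(out[3:])]))
"
```

```text
(no output)
```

View pics/ov.png

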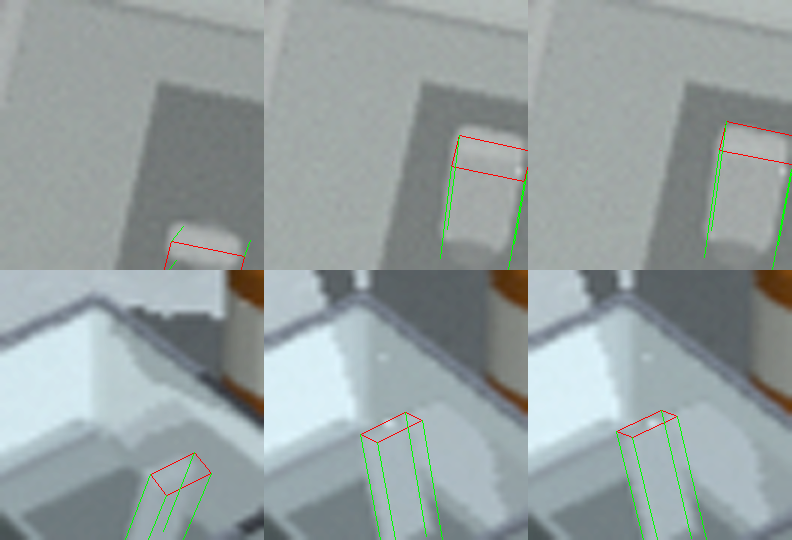

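```bash
python3 -c "
from plant import ticket
print(ticket.close_job())"
```

```text
the job is handed in; nothing more can be done
None
```

The stirrer's supply is switched on and the guard is shut again. I handed the job in at about 10.3 s of the 42 s allowed.

**What I did:** I lifted the guard by its lip with closed fingers to about 1.2 rad. I let it rest on the fingers at about 0.8 rad and pushed the toggle away from the robot until the force rose to about 27 N sideways. I took that as the stop. Then I backed off and let the guard fall shut.

**Last checks:**
- **Guard:** in the final side and top pictures it lies where it did at the start.
- **Toggle:** a drawn outline at 0.7 rad fits the final pictures. A cruder reading of pixel distances and finger positions gave about 0.63 rad. I trusted the outline and the push force, whose direction also matched the 0.35 rad lean at the stop. The pictures leave about 0.05 rad of doubt.
- **Robot:** it was clear of everything, with the force reading at zero apart from noise.
- **Bystanders:** the bottle had not visibly moved. I never worked near the stirrer or beaker and did not measure them again at the end.

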